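# Square up a receiver in the bench holder

## Task

Get the small black receiver box ready for opening: without picking it up, push it across the bench until its long rear side lies flush against the long fence of the aluminium work holder. Then push the sliding jaw along the fence until the receiver is trapped snugly between the jaw and the end stop, still flush with the fence, and take your hand away. Do not move the jaw before the box is flush with the fence, never lift or tip the box, and leave the other things on the bench where they are.

Things in the scene. Friction and masses are not known exactly. Their poses are not given: they have to be found in the camera images.
- receiver: black plastic box, 70 mm (its x) by 110 mm (its y) by 40 mm high, 0.3 to 0.55 kg, loose on the bench, smooth sides. Origin at the centre of its underside. Its x axis points from its front (small window, round button) to its rear long side. It starts some centimetres on the robot's side of the fence, turned up to 0.35 rad from the holder's axes.
- holder: L-shaped aluminium holder fixed to the bench, bars 24 mm high, 16 mm thick, no base plate. Origin: inner corner at bench height; x away from the robot, y left, turned up to 0.22 rad from the robot's. Fence: inner face x = 0 (box goes at x < 0), y = 0 to -0.385. End stop: inner face y = 0, x = 0 to -0.09. Box fully home: origin at (-0.035, -0.055) in this frame, axes parallel.
- jaw (a joint): sliding jaw's place along the fence, m; grows toward the end stop, starts at 0 to 0.045, can reach 0.2. Its pressing face stands at y = -0.28 + joint in the holder's frame, so it reads 0.17 with the box snugly trapped. About 2 N of friction, no spring: it stays where it is left. It can push the box along.
- jaw_outer (a point): centre of the jaw's outer face (away from the end stop), 18 mm above the bench; push it along the holder's +y to close the jaw. The jaw is a dark steel plate on edge in front of the fence: x = -0.076 to -0.001 in the holder's frame, 18 mm thick along y, 3 to 34 mm above the bench, with a saddle up to 37 mm high riding on the fence.
- jaw_face (a point): centre of the jaw's pressing face, the side toward the end stop, 18 mm above the bench
- screwdriver: screwdriver 180 mm long lying behind the fence; origin under its middle; leave it alone
- reel: grey plastic reel, 60 mm diameter, 44 mm high, standing beyond the end stop; origin at the centre of its underside; leave it alone
- meter: hand-held test meter, 150 x 74 x 40 mm, lying flat at the robot's side of the jaw's start; origin at the centre of its underside, x along its length; leave it alone
- jar: small amber glass jar, 44 mm diameter, 50 mm high; origin at the centre of its underside; leave it alone
- tin: flat round tin, 52 mm diameter, 20 mm high, standing at the robot's side of the end stop; origin at the centre of its underside; leave it alone
- remote: hand-held remote control, 165 x 46 x 19 mm, lying flat beyond the reel; origin at the centre of its underside, x along its length; leave it alone
There are look-alikes about, which are no part of the job. Leave any green, pink or yellow look-alike of the receiver alone.

How it is judged:
By the outcome, as a careful person would: the job done as asked, in the order asked, and still so for the second after the job is handed in, with the robot touching nothing.
It also fails if it takes over 51 s, if anything falls off the work surface, if the arm or the gripper's body presses on something with over 40 N, if the wrist force passes 120 N, or if a joint passes its speed limit or range.

## Robot

A 7-joint arm with a two-finger parallel gripper is mounted at the origin on the work surface. World frame = base frame: x ahead of the robot, y to its left, z up, the work surface at z = 0. Lengths are in m, angles in rad, forces in N, time in s.
With the tool pointing down it reaches from about 0.425 to 0.925 m from the base axis. Payload 6.8 kg.
Tool frame: the origin (TCP) lies midway between the tips of the shut fingers; the grasp point (between the pads) lies 19 mm behind it (r.grip_depth is the distance from the TCP to the grasp point, in m); z points along the fingers, y is the line along which they close (so a half turn about z gives the same grasp; the last joint's range is limited). The gripper opens to 85 mm and grips with 20 to 120 N. Pads are 22 mm wide; open, the fingers measure 114 mm over their backs; the gripper's body (76 mm by 85 mm) begins 54 mm behind the grasp point. The pads swing forward as they close: fully open they stand 13 mm farther back than shut.
Start: joints at [1.221, 0.477, 0.022, 1.555, -0.011, 1.109, -0.083], TCP at [0.162, -0.655, 0.231] pointing down, gripper open.
Joint ranges: [-2.96, 2.96], [-0.34, 2.1], [-1.41, 1.46], [0.24, 2.44], [-1.37, 4.51], [0.17, 1.92], [-2.96, 2.96]. Speed limits (rad/s): [2.39, 2.39, 3.14, 3.14, 3.14, 3.14, 3.14].

## Interface

Orientations are given as a rotation vector (axis times angle).
In Python, from bench import telemetry, grab_frame, calibration, order, silhouettes, r gives the robot as it stands.
- The arm moves only by the tool apply_moves, never from a script. Its argument "moves" is a list of rows, each a list of 7 numbers: the turn, a rotation vector about the tool's x, y, z scaled (see below), then the shift along the tool's x, y, z scaled (see below), then the opening, from -1 (shut) to 1 (fully open). A call has exactly 8 rows; each row shifts and turns the commanded pose from where the row before left it, along the tool's axes as they then stand; what a row does not reach is not made up. The controller multiplies each number of a shift by 1000 mm and each number of a turn by 6 degrees. A row lasts 1/12 s, in which the tool goes at most 41.7 mm and 7.16 degrees, less where a joint would pass 70% of its speed; a pose out of reach is approached as far as the arm can. A call with a number of a shift or a turn outside -1 to 1 is refused whole. A call with a gripper value outside its range is refused whole. The fingers move at their own pace and stop on an object; "grip_force" is the grip in N (left out, the last holds). Time passes only in rows, so rows that do not move let the fingers close, or fill a call up. It gives the time, the measured TCP pose, the force, the opening and the grip force at its end, in the units of the state.
- telemetry.get_obs(): the state, without advancing time (a new reading comes with each control period).
- grab_frame(name): name is "scene" or "side" or "wrist"; returns the picture (400x640x3 uint8, blue, green, red); there is no depth.
- calibration(name): a dict with "fx", "fy", "cx", "cy" (pixels), "k1" (the pictures are not rectified: a ray, as slopes to the right and down, at radius r is drawn at 1 + k1 r^2 times it, then the intrinsics apply), "world_from_camera" (4x4, takes a point from camera to world coordinates); the wrist camera has in their place "mount" (4x4, takes a point from camera to tool coordinates, whose origin is the TCP and whose axes are the flange's). Camera axes: x right, y down, z forward; pixel columns grow to the right and rows downward; lengths in m; the calibration is good to about 2 mm. A picture is of the moment at which its call begins: read the wrist's pose just before it. calibration takes no time and is no camera call.
- order.hand_in(): hands the job in; it is judged then, once.
Trained networks look in the newest picture that a camera, given by its name, has taken for a name from the list of things; names that differ only in an ending like _2 or _b are one class to them, and where a whole thing is asked for, a point or a joint stands for the part that bears it (a point fixed in the world has none). Each returns a list of dicts, best first, with "p" (0 to 1); they miss things now and then, are a little off and sometimes report something else, mostly with a low value. They report only what shows in the picture. A call takes as long as a camera call. They do not tell look-alikes from the thing itself.
- silhouettes(thing, camera): "mask" (400x640 bool, what is visible of it) and "extent" ([centre column, centre row, width, height] in pixels, round what is visible of it).
The state is a dict: "clock": time; "joints": joint angles; "qvel": joint speeds; "tau": joint torques, N m; "tcp_pos": TCP position; "orientation": TCP orientation; "contact_force": force on the tool from outside, world axes, zero at the start; "moment": the same for the moment, N m; "grip_width": finger opening in m; "gripper_force": force on a finger pad.
Only numpy, scipy, OpenCV 4.12 (cv2) and the standard library are available. Lean on these libraries where they do the work, as an engineer would, in place of code of your own. Each camera call takes 0.05 s, during which the arm holds its last target. There are 200 camera calls.

## Working session

There is one attempt and no reset: what is moved stays moved. The work goes in short steps, Python scripts to look and compute and a tool call to move; the robot and the scene stay as the last step left them, time stands still between calls to the robot, and variables do not carry over. Pictures are saved under pics/ and viewed, at most 11 in all, crops included, and the job is handed in when it is done.

Besides the shell and the picture viewer there is one more tool, called as name(argument=value, ...) on one line, values as JSON. apply_moves: Moves the arm, as the interface text tells. Its arguments: {"type":"object","properties":{"moves":{"type":"array"},"grip_force":{"type":"number"}},"required":["moves"]}

```bash
mkdir -p pics; ls; python3 - <<'E'
from bench import telemetry, grab_frame, calibration, order, silhouettes, r
import cv2
print(telemetry.get_obs())
for n in("scene","side"):
    c=calibration(n);print(n,c)
    cv2.imwrite(f"pics/{n}0.png",grab_frame(n))
    for t in("receiver","holder","jaw","tin","meter","reel","jar"):
        print(n,t,[(round(d["p"],2),[round(float(x)) for x in d["extent"]]) for d in silhouettes(t,n)])
print(calibration("wrist"))
E
```

```text
pics
{'clock': 0.0, 'joints': array([ 1.22088795,  0.47776143,  0.0223192 ,  1.55645608, -0.01152015,
        1.10929025, -0.08310592]), 'qvel': array([-8.71479214e-05,  4.52181321e-04,  1.59938481e-03, -1.08171195e-03,
        3.23445645e-04,  2.13087010e-03, -4.66117923e-04]), 'tau': array([-8.23574919e-04, -5.96447611e+01,  1.60752878e+00, -2.81188792e+01,
        1.23426921e-02,  9.54771938e-03,  2.45334155e-05]), 'tcp_pos': array([ 0.1614969 , -0.65478701,  0.23034928]), 'orientation': array([-3.11690808e+00, -3.78733628e-01,  5.00514539e-04]), 'contact_force': array([ 0.07181084,  0.2079661 , -0.85129314]), 'moment': array([-0.04980897,  0.05752837,  0.03711339]), 'gripper_force': 0.0, 'grip_width': 0.08509474950747746}
scene {'fx': 378.6372629850156, 'fy': 378.6372629850156, 'cx': 325.16069651967814, 'cy': 203.48777484776434, 'k1': 0.0240353670320864, 'world_from_camera': array([[ 0.75212358,  0.50644938, -0.42168607,  0.92471795],
       [ 0.65901875, -0.57595499,  0.4837046 , -0.4360638 ],
       [ 0.0020997 , -0.64170466, -0.76694897,  0.78610709],
       [ 0.        ,  0. 
[... 1042 characters left out ...]
, [281, 173, 31, 14])]
side jaw [(0.75, [284, 172, 35, 13])]
side tin []
side meter [(0.73, [337, 161, 45, 21])]
side reel [(0.6, [274, 227, 22, 23]), (0.47, [287, 173, 30, 14])]
side jar [(0.53, [290, 150, 14, 16])]
{'fx': 320.4498092775771, 'fy': 320.4498092775771, 'cx': 325.91566107355413, 'cy': 200.54471650086901, 'k1': -0.0016761150912934758, 'mount': array([[-2.33304965e-04, -9.55988830e-01, -2.93402971e-01,
         7.31321071e-02],
       [ 9.99999969e-01, -1.98032506e-04, -1.49923819e-04,
         7.08626657e-04],
       [ 8.52221708e-05, -2.93402996e-01,  9.55988846e-01,
        -1.42019988e-01],
       [ 0.00000000e+00,  0.00000000e+00,  0.00000000e+00,
         1.00000000e+00]])}
```

```bash
python3 - <<'E'
import cv2
a=cv2.imread("pics/scene0.png")[90:380,170:470]
cv2.imwrite("pics/sc.png",cv2.resize(a,None,fx=2.06,fy=2.06,interpolation=cv2.INTER_CUBIC))
a=cv2.imread("pics/side0.png")[130:310,210:470]
cv2.imwrite("pics/si.png",cv2.resize(a,None,fx=3,fy=3,interpolation=cv2.INTER_CUBIC))
E
```

```text
(no output)
```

View pics/sc.png

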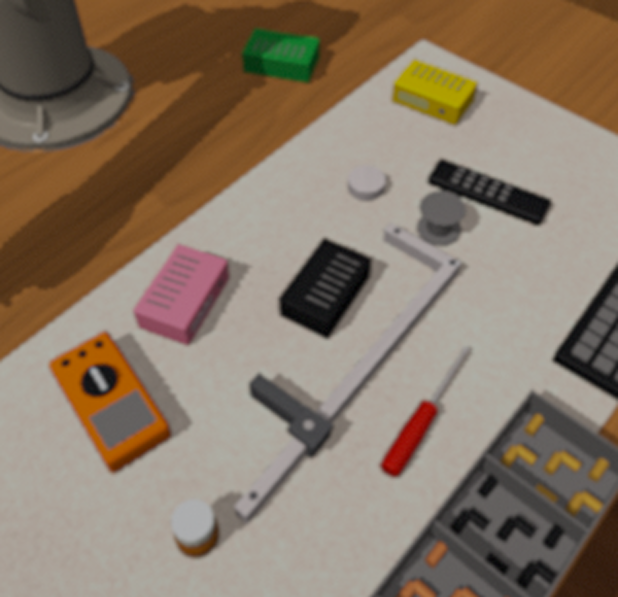

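View pics/si.png

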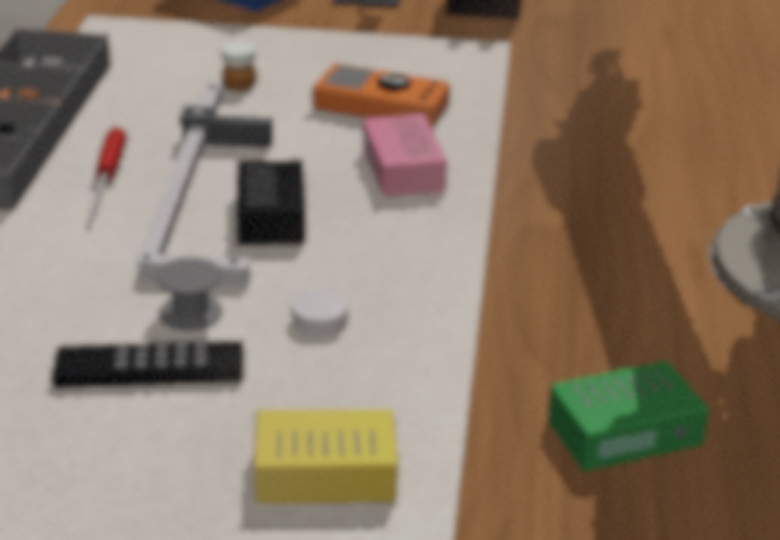

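The black box at scene (327,233) / side (302,197) is the receiver. The pink (258,234), yellow (382,134) and green (307,117) boxes are look-alikes, ruled out by colour, and both crops confirm it. The holder runs from its jar end at about (290,338) to its corner at about (390,218), with the jaw at about (311,290). Next I'll fit the poses to the masks.

```bash
cat > h.py <<'E'
import numpy as np, cv2
from scipy.optimize import minimize
from scipy.spatial.transform import Rotation as R
from bench import telemetry, grab_frame, calibration, silhouettes
S=4
def cam(name):
    c=calibration(name)
    if name=="wrist":
        o=telemetry.get_obs(); T=np.eye(4); T[:3,:3]=R.from_rotvec(o["orientation"]).as_matrix(); T[:3,3]=o["tcp_pos"]
        c["world_from_camera"]=T@c["mount"]
    return c
def proj(c,P):
    T=np.linalg.inv(c["world_from_camera"]); p=np.atleast_2d(P)@T[:3,:3].T+T[:3,3]
    s=p[:,:2]/p[:,2:]; s=s*(1+c["k1"]*(s**2).sum(1,keepdims=True))
    return s*[c["fx"],c["fy"]]+[c["cx"],c["cy"]]
def box(x0,x1,y0,y1,z0,z1): return np.array([[x,y,z] for x in(x0,x1) for y in(y0,y1) for z in(z0,z1)],float)
def place(P,q):
    c,s=np.cos(q[2]),np.sin(q[2]); return np.c_[P[:,0]*c-P[:,1]*s+q[0],P[:,0]*s+P[:,1]*c+q[1],P[:,2]]
REC=[box(-.035,.035,-.055,.055,0,.04)]
HOL=[box(0,.016,-.385,.016,0,.024),box(-.09,0,0,.016,0,.024)]
def jaw(j): return [box(-.076,-.001,-.298+j,-.28+j,.003,.034)]
def render(c,parts,q,win):
    x,y,w,h=win; m=np.zeros((h*S,w*S),np.uint8)
    for P in parts:
        hull=cv2.convexHull(proj(c,place(P,q)).astype(np.float32))
        cv2.fillConvexPoly(m,np.round(((hull-[x,y]+.5)*S-.5)*16).astype(np.int32),1,cv2.LINE_8,4)
    return cv2.resize(m.astype(np.float32),(w,h),interpolation=cv2.INTER_AREA)
def fit(parts,obs,q0,ig=None):
    """obs: list of (cam,mask); ig: masks not counted"""
    its=[]
    for k,(c,m) in enumerate(obs):
        ys,xs=np.where(m); x,y=max(xs.min()-15,0),max(ys.min()-15,0); win=(x,y,xs.max()+15-x,ys.max()+15-y)
        w=np.ones_like(m,float) if ig is None else 1.-cv2.dilate(ig[k].astype(np.uint8),np.ones((3,3)))
        sl=np.s_[y:y+win[3],x:x+win[2]]; mm=np.zeros((win[3],win[2]));a=m[sl];mm[:a.shape[0],:a.shape[1]]=a
        ww=np.zeros_like(mm);ww[:a.shape[0],:a.shape[1]]=w[sl]; its.append((c,win,mm,ww))
    f=lambda q:sum((ww*(render(c,parts(q) if callable(parts) else parts,q,win)-mm)**2).sum()/mm.sum() for c,win,mm,ww in its)
    n=len(q0); best=None
    for t in range(3):
        sim=np.vstack([q0]+[np.array(q0)+np.eye(n)[i]*([.02,.02,.1,.02][i]*(-1)**(t+i)) for i in range(n)])
        r=minimize(f,q0,method="Nelder-Mead",options=dict(initial_simplex=sim,xatol=1e-5,fatol=1e-5,maxiter=400))
        if best is None or r.fun<best.fun:best=r
        q0=best.x
    return best.x,best.fun
def ray(c,u,z):
    from scipy.optimize import fsolve
    return fsolve(lambda p:proj(c,[[p[0],p[1],z]])[0]-u,[.55,0.])
def pick(t,n,u):
    return min(silhouettes(t,n),key=lambda d:np.hypot(*(np.array(d["extent"][:2])-u)))["mask"]
E
python3 - <<'E'
from h import *
cs,cd=cam("scene"),cam("side"); grab_frame("scene");grab_frame("side")
u=ray(cs,[327,233],.02); print("box approx",u, ray(cd,[302,197],.02))
a,b=ray(cs,[387,217],.024),ray(cs,[291,335],.024); print("fence far pts",a,b); yaw=np.arctan2(*(-(a-b))[[0]],(a-b)[1]); print(yaw)
rs,rd=pick("receiver","scene",[327,233]),pick("receiver","side",[302,197])
for o in([(cs,rs)],[(cd,rd)],[(cs,rs),(cd,rd)]): print("rec",fit(REC,o,[*u,yaw]))
hs,js=pick("holder","scene",[338,271]),pick("jaw","scene",[311,293])
hd,jd=pick("holder","side",[277,192]),pick("jaw","side",[284,172])
print("hol",fit(HOL,[(cs,hs)],[*a,yaw],[js]))
print("hol",fit(HOL,[(cd,hd)],[*a,yaw],[jd|rd]))
np.savez("m.npz",rs=rs,rd=rd,hs=hs,js=js,hd=hd,jd=jd)
im=cv2.imread("pics/scene0.png")
for m,col in((rs,(0,0,255)),(hs,(0,255,0)),(js,(255,0,0))): 
    k,_=cv2.findContours(m.astype(np.uint8),0,1);cv2.drawContours(im,k,-1,col,1)
cv2.imwrite("pics/sm.png",cv2.resize(im[170:360,230:420],None,fx=3,fy=3,interpolation=0))
for t,p,h in(("tin",[350,180],.02),("meter",[224,285],.04),("reel",[384,195],.044),("jar",[265,344],.05)): print(t,ray(cs,p,h/2))
print("pink",ray(cs,[258,234],.02))
E
```

```text
box approx [ 0.56971257 -0.02155171] [ 0.55487071 -0.01239542]
fence far pts [0.6535903  0.11486412] [ 0.68286134 -0.26274398]
0.07736225900810519
rec (array([ 0.562591  , -0.00865327,  0.23918922]), np.float64(0.10090739567082684))
rec (array([ 0.56305651, -0.01205935,  0.2032667 ]), np.float64(0.01469761690647482))
rec (array([ 0.56298571, -0.01076807,  0.21552354]), np.float64(0.12298801754228443))
hol (array([0.65067212, 0.11083943, 0.05613844]), np.float64(0.02232680722891566))
hol (array([0.65130233, 0.10225383, 0.05658162]), np.float64(0.31358344993781095))
tin [0.49368689 0.16458131]
meter [ 0.49028407 -0.27993737]
reel [0.60350889 0.17233716]
jar [ 0.65686266 -0.30991356]
pink [ 0.44371972 -0.13621315]
```

View pics/sm.png

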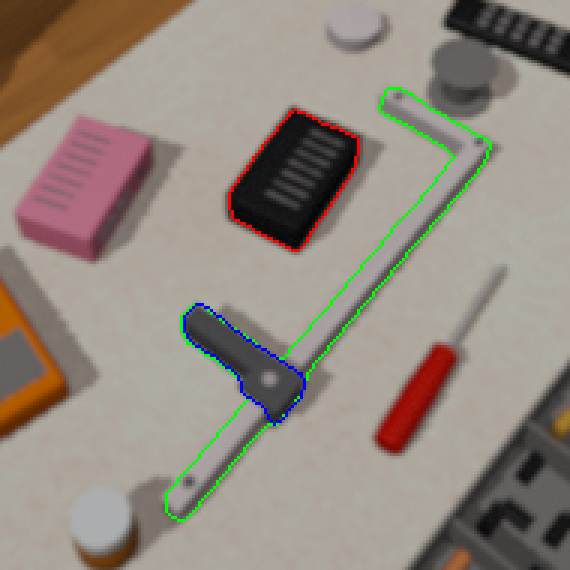

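Receiver mask (red), holder (green) and jaw (blue) all sit on the right objects, with the receiver at crop (295,180). Next I'll move above the push-start pose and refine the fit with the wrist camera.

```bash
cat >> h.py <<'E'
def plan(target,xdir):
    """target world TCP; xdir yaw of tool x; prints yaw turn (deg about tool z) and shift in current tool axes and after turn"""
    o=telemetry.get_obs(); M=R.from_rotvec(o["orientation"]).as_matrix()
    y=np.arctan2(M[1,0],M[0,0]); d=(y-xdir+np.pi)%(2*np.pi)-np.pi   # tool z down: +turn lowers yaw
    print("tcp",o["tcp_pos"].round(4),"tilt",M[:,2].round(4),"yaw",round(y,4),"turn units",round(np.degrees(d)/6,3),
      "shift now",(M.T@(np.array(target)-o["tcp_pos"])).round(4))
    Mx=np.array([[np.cos(xdir),np.sin(xdir),0],[np.sin(xdir),-np.cos(xdir),0],[0,0,-1.]])
    print("shift after turn",(Mx.T@(np.array(target)-o["tcp_pos"])).round(4),"clock",round(o["clock"],2),"F",o["contact_force"].round(1))
E
python3 - <<'E'
from h import *
m=np.load("m.npz"); cs=cam("scene")
h=np.array([.651,.108,.056])
print(fit(lambda q:jaw(q[3]),[(cs,m["js"])],[*h,.02]))  # crude
P=place(np.array([[-.17,-.114,.2]]),h)[0]; print(P)
plan(P,h[2]); plan(P,h[2]+np.pi)
E
```

```text
(array([0.66967897, 0.1158179 , 0.07055312, 0.01644064]), np.float64(0.31218516791044776))
[ 0.48764715 -0.01533632  0.2       ]
tcp [ 0.1616 -0.6554  0.2313] tilt [ 0. -0. -1.] yaw 0.2418 turn units 1.774 shift now [ 0.4698 -0.5434  0.0313]
shift after turn [ 0.3613 -0.6208  0.0313] clock 1.2 F [ 0.3  0.4 -0.7]
tcp [ 0.1616 -0.6554  0.2313] tilt [ 0. -0. -1.] yaw 0.2418 turn units -28.226 shift now [ 0.4698 -0.5434  0.0313]
shift after turn [-0.3613  0.6208  0.0313] clock 1.2 F [ 0.3  0.4 -0.7]
```

apply_moves(moves=[[0, 0, 0.887, 0, 0, 0, 0.4], [0, 0, 0.887, 0, 0, 0, 0.4], [0, 0, 0, 0.026, -0.031, 0, 0.4], [0, 0, 0, 0.026, -0.031, 0, 0.4], [0, 0, 0, 0.026, -0.031, 0, 0.4], [0, 0, 0, 0.026, -0.031, 0, 0.4], [0, 0, 0, 0.026, -0.031, 0, 0.4], [0, 0, 0, 0.026, -0.031, 0, 0.4]])

```text
clock: 1.87
tcp_pos: [0.3079, -0.4593, 0.2315]
orientation: [3.14, 0.088, 0.001]
contact_force: [0.7, -0.3, 0.9]
grip_width: 0.0602
gripper_force: 0.0
```

apply_moves(moves=[[0, 0, 0, 0.016, -0.0355, 0, 0.4], [0, 0, 0, 0.016, -0.0355, 0, 0.4], [0, 0, 0, 0.016, -0.0355, 0, 0.4], [0, 0, 0, 0.016, -0.0355, 0, 0.4], [0, 0, 0, 0.016, -0.0355, 0, 0.4], [0, 0, 0, 0.016, -0.0355, 0, 0.4], [0, 0, 0, 0.016, -0.0355, 0, 0.4], [0, 0, 0, 0.016, -0.0355, 0, 0.4]])

```text
clock: 2.53
tcp_pos: [0.4193, -0.1685, 0.2317]
orientation: [3.14, 0.088, 0.001]
contact_force: [1.4, 0.7, -0.4]
grip_width: 0.0596
gripper_force: 0.0
```

apply_moves(moves=[[0, 0, 0, 0.015, -0.03, 0, 0.4], [0, 0, 0, 0.015, -0.03, 0, 0.4], [0, 0, 0, 0.015, -0.03, 0, 0.4], [0, 0, 0, 0.015, -0.03, 0, 0.4], [0, 0, 0, 0.01, -0.03, 0, 0.4], [0, 0, 0, 0, 0, 0, 0.4], [0, 0, 0, 0, 0, 0, 0.4], [0, 0, 0, 0, 0, 0, 0.4]])

```text
clock: 3.2
tcp_pos: [0.4802, -0.0171, 0.2313]
orientation: [3.14, 0.088, -0.0]
contact_force: [-0.2, 0.2, 0.1]
grip_width: 0.06
gripper_force: 0.0
```

```bash
python3 - <<'E'
from h import *
c=cam("wrist"); im=grab_frame("wrist"); cv2.imwrite("pics/w0.png",im)
plan([.4876,-.0153,.2],.056)
m={}
for t in("receiver","holder","jaw"):
    for d in silhouettes(t,"wrist"): print(t,round(d["p"],2),[round(float(x)) for x in d["extent"]])
o=telemetry.get_obs(); print(o["grip_width"])
q=[.563,-.0108,.2155]
for P in (REC[0],HOL[0]): print(proj(c,place(P,q if P is REC[0] else [.651,.108,.056])).round().tolist())
E
```

```text
tcp [ 0.48   -0.0178  0.2312] tilt [-4.e-04 -6.e-04 -1.e+00] yaw 0.0545 turn units -0.014 shift now [ 0.0077 -0.0021  0.0312]
shift after turn [ 0.0077 -0.002   0.0312] clock 3.25 F [ 0.3 -0.8  0.5]
receiver 0.75 [20, 181, 38, 98]
receiver 0.72 [322, 94, 117, 90]
receiver 0.62 [89, 340, 105, 69]
receiver 0.4 [476, 39, 37, 76]
holder 0.57 [338, 44, 307, 89]
jaw 0.86 [482, 41, 53, 79]
0.06016669443537223
[[377.0, 117.0], [383.0, 119.0], [281.0, 133.0], [276.0, 136.0], [369.0, 50.0], [375.0, 44.0], [268.0, 68.0], [261.0, 64.0]]
[[589.0, -5.0], [609.0, -13.0], [196.0, -5.0], [186.0, -13.0], [593.0, -23.0], [613.0, -32.0], [194.0, -23.0], [184.0, -33.0]]
```

View pics/w0.png

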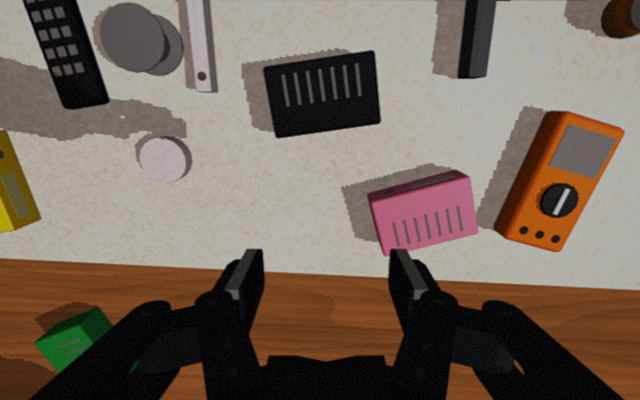

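Wrist view: the receiver is at (322,94), the jaw plate at (475,38), the end stop at (200,45), and the pink look-alike at (422,212). Now I'll refine the fit.

```bash
python3 - <<'E'
from h import *
c=cam("wrist"); cs=cam("scene"); im=grab_frame("wrist"); m=np.load("m.npz")
h=np.array([.651,.108,.056])
rm=pick("receiver","wrist",[322,94]); q,e=fit(REC,[(c,rm)],[.563,-.0108,.2155]); print("rec",q,e)
q2,e=fit(REC,[(c,rm),(cs,m["rs"])],q); print("rec both",q2,e)
pm=[d["mask"] for d in silhouettes("receiver","wrist")]
# pink via colour
b=im.astype(int); pk=((b[...,2]-b[...,1]>50)&(b[...,0]-b[...,1]>15)).astype(np.uint8)
pk=cv2.morphologyEx(pk,cv2.MORPH_CLOSE,np.ones((9,9)))>0; print(pk.sum())
p,e=fit(REC,[(c,pk)],[.44,-.136,.1]); print("pink",p,e)
hm=pick("holder","wrist",[338,44]); jm=pick("jaw","wrist",[482,41])
cj=[fit(lambda k,j=j:jaw(k[0]),[(c,jm)],[.02]) for j in [0]] if 0 else None
f=lambda j:((render(c,jaw(j),h,(400,0,200,120))-jm[:120,400:600])**2).sum()/jm.sum()
js=np.arange(0,.05,.001); v=[f(j) for j in js]; print("jaw",js[np.argmin(v)],min(v))
# end stop end (x=-.09, y 0..016) top corners seen ~ (194..216,92)
print("stop end corner proj",proj(c,place(np.array([[-.09,0,.024],[-.09,.016,.024],[-.09,0,0.]]),h)).round(1).tolist())
H=lambda w:np.array([[np.cos(h[2]),np.sin(h[2])],[-np.sin(h[2]),np.cos(h[2])]])@(np.array(w)-h[:2])
print("rec in h",H(q2[:2]),q2[2]-h[2],"corners",[H(x[:2]).round(3).tolist() for x in place(REC[0],q2)[::2]])
print("pink corners h",[H(x[:2]).round(3).tolist() for x in place(REC[0],p)[::2]])
E
```

```text
rec [ 0.55953988 -0.00979058  0.19796921] 0.01878745325527219
rec both [ 0.55976448 -0.00945346  0.19985902] 0.15059696975069414
5564
pink [ 0.42963521 -0.13393027  0.40661614] 0.2576264546639109
jaw 0.023 0.0688379997850387
stop end corner proj [[211.9, 87.9], [196.3, 88.0], [219.3, 88.8]]
rec in h [-0.09766646 -0.11216282] 0.14385902211459384 corners [[-0.124, -0.172], [-0.14, -0.063], [-0.055, -0.162], [-0.071, -0.053]]
pink corners h [[-0.249, -0.293], [-0.286, -0.19], [-0.183, -0.269], [-0.221, -0.165]]
```

```bash
python3 - <<'E'
from h import *
c=cam("wrist"); h=np.array([.651,.108,.056])
print("pink corner",ray(c,[370,190],.04), "targets", place(np.array([[-.145,-.145,0],[-.175,-.145,0]]),h))
plan(place(np.array([[-.164,-.110,.010]]),h)[0],.056)
E
```

```text
pink corner [ 0.46587192 -0.06627201] targets [[ 0.51434306 -0.04488846  0.        ]
 [ 0.48439008 -0.04656758  0.        ]]
tcp [ 0.4803 -0.0169  0.2313] tilt [ 0.e+00 -1.e-04 -1.e+00] yaw 0.0552 turn units -0.007 shift now [ 0.0134 -0.0052  0.2213]
shift after turn [ 0.0134 -0.0052  0.2213] clock 3.65 F [0.5 0.4 0.5]
```

apply_moves(moves=[[0, 0, 0, 0.0135, -0.005, 0.0, 0.06], [0, 0, 0, 0, 0, 0.035, 0.06], [0, 0, 0, 0, 0, 0.035, 0.06], [0, 0, 0, 0, 0, 0.035, 0.06], [0, 0, 0, 0, 0, 0.035, 0.06], [0, 0, 0, 0, 0, 0.035, 0.06], [0, 0, 0, 0, 0, 0.03, 0.06], [0, 0, 0, 0, 0, 0.015, 0.06]])

```text
clock: 4.32
tcp_pos: [0.4915, -0.011, 0.008]
orientation: [-3.14, -0.088, 0.007]
contact_force: [-0.7, -0.2, 0.5]
grip_width: 0.0452
gripper_force: 0.0
```

apply_moves(moves=[[0, 0, 0, 0.004, 0, 0, 0.06], [0, 0, 0, 0.006, 0, 0, 0.06], [0, 0, 0, 0.006, 0, 0, 0.06], [0, 0, 0, 0.006, 0, 0, 0.06], [0, 0, 0, 0.006, 0, 0, 0.06], [0, 0, 0, 0.006, 0, 0, 0.06], [0, 0, 0, 0.006, 0, 0, 0.06], [0, 0, 0, 0.004, 0, 0, 0.06]])

```text
clock: 4.98
tcp_pos: [0.5384, -0.0085, 0.0118]
orientation: [3.14, 0.087, 0.001]
contact_force: [-2.9, 0.8, 1.0]
grip_width: 0.0453
gripper_force: 1.3
```

```bash
python3 - <<'E'
from h import *
c=cam("wrist"); im=grab_frame("wrist"); cs=cam("scene"); a=grab_frame("scene")
cv2.imwrite("pics/m1.png",np.vstack([im[:260,80:560],cv2.resize(a[160:340,230:430],(480,432))[:330]]))
h=np.array([.651,.108,.056])
o=telemetry.get_obs();d=o["tcp_pos"][:2]-h[:2];print("tcp h",d@[np.cos(.056),np.sin(.056)],d@[-np.sin(.056),np.cos(.056)],o["tcp_pos"][2],o["contact_force"],o["grip_width"])
for t in silhouettes("receiver","scene"): print(t["p"],t["extent"])
E
```

```text
tcp h -0.11849979462738139 -0.10987753766716497 0.011605545859343824 [ 0.15434591  0.46404047 -0.24826821] 0.04524909806387218
0.94 [332.5, 237.6, 48.0, 49.0]
0.67 [379.8, 133.6, 43.6, 34.1]
0.62 [258.0, 232.4, 44.6, 47.4]
```

View pics/m1.png

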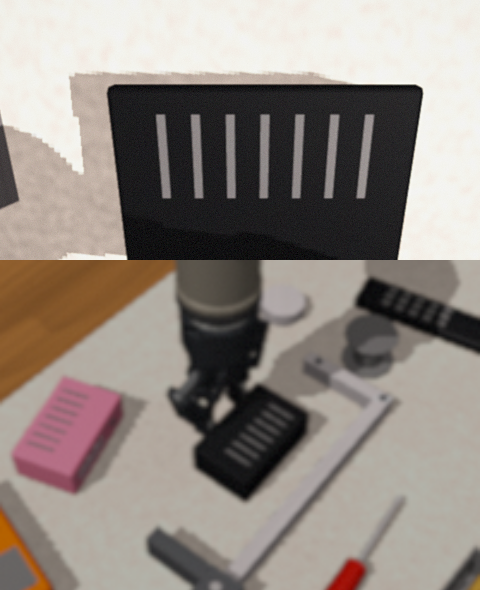

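The box has squared itself to the gripper: its rear edge is level at wrist crop row ~85. The fence is about 37 mm farther on.

apply_moves(moves=[[0, 0, 0, 0.005, 0, 0, 0.06], [0, 0, 0, 0.006, 0, 0, 0.06], [0, 0, 0, 0.006, 0, 0, 0.06], [0, 0, 0, 0.005, 0, 0, 0.06], [0, 0, 0, 0.003, 0, 0, 0.06], [0, 0, 0, 0.002, 0, 0, 0.06], [0, 0, 0, 0.002, 0, 0, 0.06], [0, 0, 0, 0.001, 0, 0, 0.06]])

```text
clock: 5.8
tcp_pos: [0.5676, -0.0066, 0.0112]
orientation: [-3.14, -0.088, 0.0]
contact_force: [-1.4, -0.4, 1.4]
grip_width: 0.0452
gripper_force: 0.9
```

```bash
python3 - <<'E'
from h import *
c=cam("wrist"); im=grab_frame("wrist"); 
cv2.imwrite("pics/m2.png",im[:300])
h=np.array([.651,.108,.056])
o=telemetry.get_obs();d=o["tcp_pos"][:2]-h[:2];print("tcp h",d@[np.cos(.056),np.sin(.056)],d@[-np.sin(.056),np.cos(.056)],o["tcp_pos"][2],o["contact_force"],o["grip_width"])
E
```

```text
tcp h -0.08949425490036386 -0.10975945802217277 0.011264268072459685 [-2.29032556 -0.49871683 -0.18408316] 0.04517400145682886
```

View pics/m2.png

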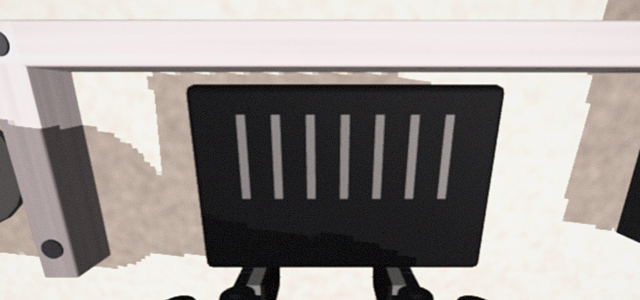

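The fence inner edge (row ~68) is parallel to the box's rear edge (row ~86), with a small gap left. I'll push on slowly and watch the force.

apply_moves(moves=[[0, 0, 0, 0.002, 0, 0, 0.06], [0, 0, 0, 0.002, 0, 0, 0.06], [0, 0, 0, 0.001, 0, 0, 0.06], [0, 0, 0, 0.001, 0, 0, 0.06], [0, 0, 0, 0.001, 0, 0, 0.06], [0, 0, 0, 0.0005, 0, 0, 0.06], [0, 0, 0, 0, 0, 0, 0.06], [0, 0, 0, 0, 0, 0, 0.06]])

```text
clock: 6.52
tcp_pos: [0.5743, -0.0063, 0.0112]
orientation: [3.14, 0.088, -0.002]
contact_force: [-5.7, 0.7, 3.8]
grip_width: 0.045
gripper_force: 2.5
```

apply_moves(moves=[[0, 0, 0, 0.001, 0, 0, 0.06], [0, 0, 0, 0.001, 0, 0, 0.06], [0, 0, 0, 0, 0, 0, 0.06], [0, 0, 0, 0, 0, 0, 0.06], [0, 0, 0, 0, 0, 0, 0.06], [0, 0, 0, 0, 0, 0, 0.06], [0, 0, 0, 0, 0, 0, 0.06], [0, 0, 0, 0, 0, 0, 0.06]])

```text
clock: 7.18
tcp_pos: [0.5743, -0.0064, 0.0109]
orientation: [3.139, 0.088, -0.008]
contact_force: [-10.6, -0.3, 7.5]
grip_width: 0.0454
gripper_force: 5.0
```

apply_moves(moves=[[0, 0, 0, 0.001, 0, 0, 0.06], [0, 0, 0, 0.001, 0, 0, 0.06], [0, 0, 0, 0, 0, 0, 0.06], [0, 0, 0, 0, 0, 0, 0.06], [0, 0, 0, 0, 0, 0, 0.06], [0, 0, 0, 0, 0, 0, 0.06], [0, 0, 0, 0, 0, 0, 0.06], [0, 0, 0, 0, 0, 0, 0.06]])

```text
clock: 7.85
tcp_pos: [0.5742, -0.0065, 0.0105]
orientation: [3.139, 0.088, -0.014]
contact_force: [-14.5, -0.7, 9.8]
grip_width: 0.0454
gripper_force: 7.4
```

```bash
python3 - <<'E'
from h import *
c=cam("wrist"); im=grab_frame("wrist"); 
cv2.imwrite("pics/m3.png",im[:300])
g=cv2.GaussianBlur(cv2.cvtColor(im,cv2.COLOR_BGR2GRAY),(3,3),0)
for x in range(210,490,30): print(x,[int(v) for v in g[55:100:3,x]])
E
```

```text
210 [238, 238, 236, 236, 237, 236, 238, 239, 240, 171, 34, 15, 25, 25, 29]
240 [239, 237, 235, 236, 236, 237, 238, 240, 198, 165, 33, 18, 23, 29, 30]
270 [238, 237, 235, 235, 237, 236, 238, 239, 171, 165, 33, 17, 26, 32, 32]
300 [238, 237, 235, 235, 236, 236, 238, 238, 239, 196, 32, 19, 27, 34, 32]
330 [238, 237, 234, 235, 237, 236, 237, 239, 230, 164, 32, 20, 27, 35, 33]
360 [239, 238, 236, 236, 236, 236, 236, 239, 198, 165, 33, 19, 26, 35, 36]
390 [239, 239, 237, 236, 236, 236, 237, 231, 178, 166, 33, 19, 27, 38, 39]
420 [239, 239, 237, 237, 237, 235, 237, 239, 240, 188, 42, 18, 30, 37, 37]
450 [239, 239, 238, 237, 237, 236, 236, 239, 230, 166, 45, 18, 34, 40, 40]
480 [239, 239, 238, 238, 237, 236, 236, 238, 240, 242, 74, 20, 34, 40, 41]
```

View pics/m3.png

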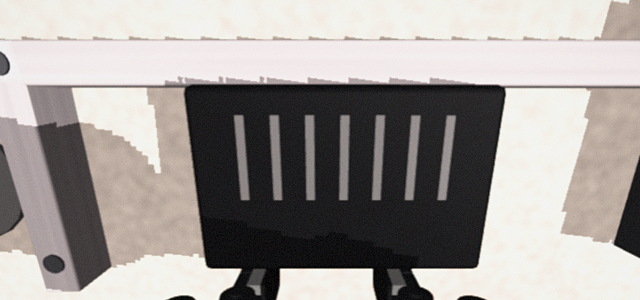

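The receiver is flush: its rear top edge sits along the fence edge at row ~86 over its whole length (cols 187–503), at 14 N. I'll back off and go over to the jaw's outer side.

apply_moves(moves=[[0, 0, 0, -0.015, 0, 0, 0.06], [0, 0, 0, -0.02, 0, 0, 0.06], [0, 0, 0, 0, 0, -0.037, -1], [0, 0, 0, 0, 0, -0.037, -1], [0, 0, 0, 0, 0, -0.037, -1], [0, 0, 0, 0.012, 0.034, 0, -1], [0, 0, 0, 0.012, 0.034, 0, -1], [0, 0, 0, 0.012, 0.034, 0, -1]])

```text
clock: 8.57
tcp_pos: [0.5881, -0.1089, 0.1243]
orientation: [3.139, 0.091, 0.009]
contact_force: [0.7, -0.5, -0.1]
grip_width: 0.0001
gripper_force: 0.0
```

apply_moves(moves=[[0, 0, 0, 0.012, 0.034, 0, -1], [0, 0, 0, 0.012, 0.034, 0, -1], [0, 0, 0, 0.012, 0.034, 0, -1], [0, 0, 0, 0, 0, 0, -1], [0, 0, 0, 0, 0, 0, -1], [0, 0, 0, 0, 0, 0, -1], [0, 0, 0, 0, 0, 0, -1], [0, 0, 0, 0, 0, 0, -1]])

```text
clock: 9.23
tcp_pos: [0.6275, -0.2057, 0.1225]
orientation: [-3.14, -0.092, -0.001]
contact_force: [-0.9, -0.1, -0.2]
grip_width: -0.0
gripper_force: 0.0
```

```bash
python3 - <<'E'
from h import *
h=np.array([.651,.108,.056]); c=cam("wrist"); cs=cam("scene");im=grab_frame("wrist"); a=grab_frame("scene")
cv2.imwrite("pics/m4.png",np.vstack([im[:,80:560],cv2.resize(a[170:370,230:430],(480,480))[:195]]))
plan(place(np.array([[-.04,-.318,.011]]),h)[0],h[2])
for t in("jaw","receiver","jar","meter"):
    for d in silhouettes(t,"wrist"): print(t,round(d["p"],2),[round(float(x)) for x in d["extent"]])
for j in(.018,.023,.028): print(j,proj(c,place(np.array([[-.076,-.298+j,.034],[-.076,-.28+j,.034]]),h)).round().tolist())
E
```

```text
tcp [ 0.6274 -0.2063  0.1225] tilt [ 4.e-04  2.e-04 -1.e+00] yaw 0.0579 turn units 0.018 shift now [0.0011 0.0056 0.1115]
shift after turn [0.0011 0.0055 0.1115] clock 9.33 F [-0.1 -0.5  0. ]
jaw 0.96 [273, 183, 53, 137]
receiver 0.7 [83, 200, 165, 97]
receiver 0.51 [219, 351, 25, 20]
jar 0.71 [470, 173, 82, 68]
meter 0.66 [415, 316, 94, 86]
0.018 [[284.0, 246.0], [261.0, 246.0]]
0.023 [[278.0, 246.0], [255.0, 246.0]]
0.028 [[271.0, 246.0], [248.0, 246.0]]
```

View pics/m4.png

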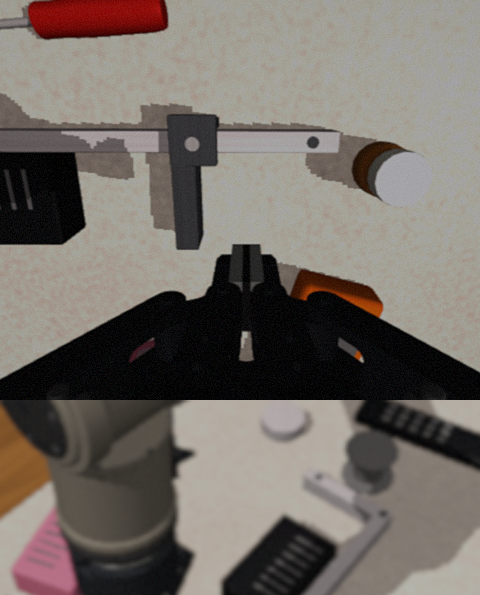

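The wrist view shows the jaw plate end at crop (190,248), with the shut fingers to its right at (246,255) and clear of the jar and meter. Descending.

apply_moves(moves=[[0, 0, 0, 0.001, 0.006, 0.03, -1], [0, 0, 0, 0, 0, 0.035, -1], [0, 0, 0, 0, 0, 0.025, -1], [0, 0, 0, 0, 0, 0.0175, -1], [0, 0, 0, 0, 0, 0, -1], [0, 0, 0, 0, 0, 0, -1], [0, 0, 0, 0, -0.005, 0, -1], [0, 0, 0, 0, -0.005, 0, -1]])

```text
clock: 10.2
tcp_pos: [0.6294, -0.2038, 0.0167]
orientation: [3.14, 0.087, 0.005]
contact_force: [-0.6, 0.8, -0.1]
grip_width: 0.0
gripper_force: 0.0
```

apply_moves(moves=[[0, 0, 0, 0, -0.005, 0, -1], [0, 0, 0, 0, -0.005, 0, -1], [0, 0, 0, 0, -0.005, 0, -1], [0, 0, 0, 0, -0.005, 0, -1], [0, 0, 0, 0, -0.005, 0, -1], [0, 0, 0, 0, -0.005, 0, -1], [0, 0, 0, 0, -0.005, 0, -1], [0, 0, 0, 0, -0.005, 0, -1]])

```text
clock: 10.87
tcp_pos: [0.6261, -0.1638, 0.015]
orientation: [3.14, 0.087, 0.001]
contact_force: [0.8, -1.6, 1.4]
grip_width: 0.0
gripper_force: 1.1
```

```bash
python3 - <<'E'
from h import *
h=np.array([.651,.108,.056]); c=cam("wrist"); cs=cam("scene");im=grab_frame("wrist"); a=grab_frame("scene")
cv2.imwrite("pics/m5.png",np.vstack([im[:,:480],cv2.resize(a[170:370,230:430],(480,480))[:195]]))
o=telemetry.get_obs();d=o["tcp_pos"][:2]-h[:2];print("tcp h",d@[np.cos(.056),np.sin(.056)],d@[-np.sin(.056),np.cos(.056)],o["tcp_pos"][2],o["contact_force"])
E
```

```text
tcp h -0.040165553074004365 -0.26833120976950964 0.014821368856263405 [-0.31709478  0.18669223  0.51360017]
```

View pics/m5.png

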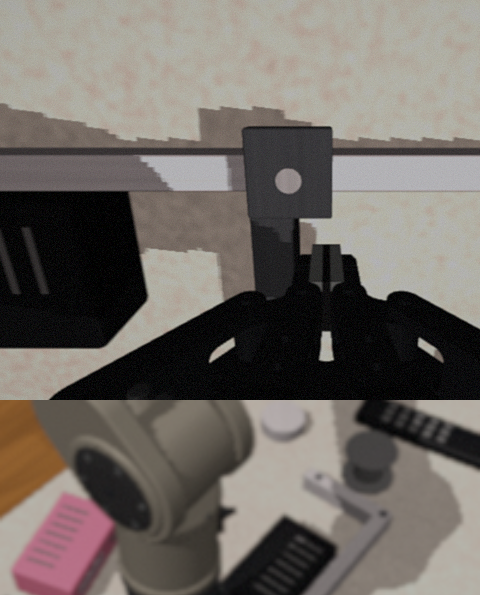

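The jaw is moving with the fingers at crop (325,260) and the box is still against the fence. Continuing.

apply_moves(moves=[[0, 0, 0, 0, -0.006, 0, -1], [0, 0, 0, 0, -0.008, 0, -1], [0, 0, 0, 0, -0.008, 0, -1], [0, 0, 0, 0, -0.008, 0, -1], [0, 0, 0, 0, -0.008, 0, -1], [0, 0, 0, 0, -0.008, 0, -1], [0, 0, 0, 0, -0.008, 0, -1], [0, 0, 0, 0, -0.006, 0, -1]])

```text
clock: 11.63
tcp_pos: [0.6224, -0.1022, 0.0147]
orientation: [-3.14, -0.089, 0.0]
contact_force: [1.0, -2.4, 0.2]
grip_width: -0.0003
gripper_force: 1.1
```

apply_moves(moves=[[0, 0, 0, 0, -0.003, 0, -1], [0, 0, 0, 0, -0.003, 0, -1], [0, 0, 0, 0, -0.003, 0, -1], [0, 0, 0, 0, -0.003, 0, -1], [0, 0, 0, 0, -0.003, 0, -1], [0, 0, 0, 0, -0.003, 0, -1], [0, 0, 0, 0, -0.003, 0, -1], [0, 0, 0, 0, -0.003, 0, -1]])

```text
clock: 12.3
tcp_pos: [0.6211, -0.0797, 0.0148]
orientation: [3.14, 0.088, -0.0]
contact_force: [2.6, -2.7, -0.9]
grip_width: -0.0003
gripper_force: 1.9
```

apply_moves(moves=[[0, 0, 0, 0, -0.004, 0, -1], [0, 0, 0, 0, -0.004, 0, -1], [0, 0, 0, 0, -0.004, 0, -1], [0, 0, 0, 0, -0.004, 0, -1], [0, 0, 0, 0, -0.004, 0, -1], [0, 0, 0, 0, -0.004, 0, -1], [0, 0, 0, 0, -0.003, 0, -1], [0, 0, 0, 0, -0.003, 0, -1]])

```text
clock: 12.97
tcp_pos: [0.6194, -0.0494, 0.0148]
orientation: [-3.14, -0.088, 0.0]
contact_force: [2.1, -3.5, -2.5]
grip_width: 0.0
gripper_force: 1.9
```

```bash
python3 - <<'E'
from h import *
h=np.array([.651,.108,.056]); c=cam("wrist"); cs=cam("scene");im=grab_frame("wrist"); a=grab_frame("scene")
cv2.imwrite("pics/m6.png",np.vstack([im[:,:480],cv2.resize(a[170:370,230:430],(480,480))[:195]]))
o=telemetry.get_obs();d=o["tcp_pos"][:2]-h[:2];print("tcp h",d@[np.cos(.056),np.sin(.056)],d@[-np.sin(.056),np.cos(.056)],o["tcp_pos"][2],o["contact_force"])
E
```

```text
tcp h -0.04042740496067409 -0.15457712423052672 0.014835613120813617 [-0.10333776 -1.57708174 -0.02444139]
```

View pics/m6.png

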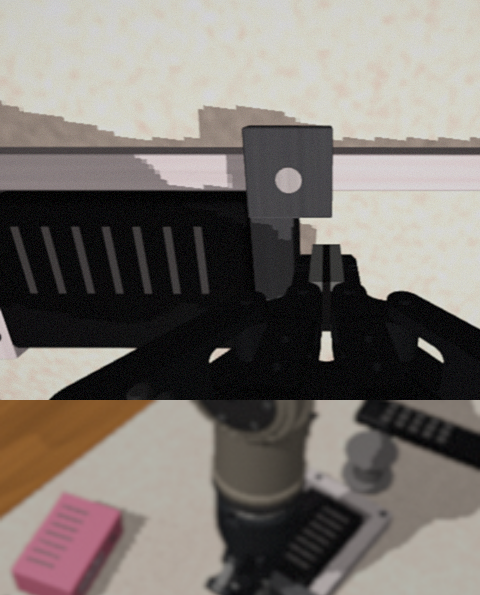

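The box is flush (rear edge at row ~190) and against the jaw, with the end stop close at its left (5,335). Finishing slowly.

apply_moves(moves=[[0, 0, 0, 0, -0.002, 0, -1], [0, 0, 0, 0, -0.002, 0, -1], [0, 0, 0, 0, -0.0015, 0, -1], [0, 0, 0, 0, -0.0015, 0, -1], [0, 0, 0, 0, -0.001, 0, -1], [0, 0, 0, 0, -0.001, 0, -1], [0, 0, 0, 0, -0.001, 0, -1], [0, 0, 0, 0, -0.001, 0, -1]])

```text
clock: 13.73
tcp_pos: [0.6188, -0.039, 0.0149]
orientation: [3.14, 0.088, -0.0]
contact_force: [0.7, -3.4, 1.0]
grip_width: -0.0002
gripper_force: 2.1
```

apply_moves(moves=[[0, 0, 0, 0, -0.0005, 0, -1], [0, 0, 0, 0, -0.0005, 0, -1], [0, 0, 0, 0, -0.0005, 0, -1], [0, 0, 0, 0, -0.0005, 0, -1], [0, 0, 0, 0, -0.0005, 0, -1], [0, 0, 0, 0, -0.0005, 0, -1], [0, 0, 0, 0, -0.0005, 0, -1], [0, 0, 0, 0, -0.0005, 0, -1]])

```text
clock: 14.4
tcp_pos: [0.6185, -0.0348, 0.0148]
orientation: [3.14, 0.088, -0.0]
contact_force: [-0.6, -4.4, 1.1]
grip_width: 0.0002
gripper_force: 2.2
```

apply_moves(moves=[[0, 0, 0, 0, -0.0005, 0, -1], [0, 0, 0, 0, -0.0005, 0, -1], [0, 0, 0, 0, -0.0005, 0, -1], [0, 0, 0, 0, -0.0005, 0, -1], [0, 0, 0, 0, -0.0005, 0, -1], [0, 0, 0, 0, -0.0005, 0, -1], [0, 0, 0, 0, -0.0005, 0, -1], [0, 0, 0, 0, -0.0005, 0, -1]])

```text
clock: 15.07
tcp_pos: [0.6184, -0.0319, 0.0148]
orientation: [3.139, 0.087, -0.0]
contact_force: [-0.5, -7.9, 1.8]
grip_width: -0.0001
gripper_force: 3.8
```

apply_moves(moves=[[0, 0, 0, 0, -0.0005, 0, -1], [0, 0, 0, 0, -0.0005, 0, -1], [0, 0, 0, 0, -0.0005, 0, -1], [0, 0, 0, 0, -0.0005, 0, -1], [0, 0, 0, 0, -0.0005, 0, -1], [0, 0, 0, 0, -0.0005, 0, -1], [0, 0, 0, 0, -0.0005, 0, -1], [0, 0, 0, 0, -0.0005, 0, -1]])

```text
clock: 15.73
tcp_pos: [0.6183, -0.0318, 0.0149]
orientation: [3.135, 0.083, -0.0]
contact_force: [-0.2, -15.3, 1.8]
grip_width: -0.0004
gripper_force: 7.4
```

The jaw has stopped at y = -0.0318 with force rising to 15 N, so it is snug. I'll back off, lift and check.

apply_moves(moves=[[0, 0, 0, 0, 0.01, 0, -1], [0, 0, 0, 0, 0.02, 0, -1], [0, 0, 0, 0, 0.01, -0.02, -1], [0, 0, 0, 0, 0, -0.04, -1], [0, 0, 0, 0, 0, -0.04, -1], [0, 0, 0, -0.02, -0.02, -0.03, -1], [0, 0, 0, -0.02, -0.03, 0, -1], [0, 0, 0, -0.02, -0.03, 0, -1]])

```text
clock: 16.4
tcp_pos: [0.5571, 0.0119, 0.1472]
orientation: [-3.138, -0.087, -0.009]
contact_force: [0.3, 0.3, -1.2]
grip_width: -0.0001
gripper_force: 0.0
```

apply_moves(moves=[[0, 0, 0, -0.02, -0.02, 0, -1], [0, 0, 0, -0.01, 0, 0, -1], [0, 0, 0, 0, 0, 0, -1], [0, 0, 0, 0, 0, 0, -1], [0, 0, 0, 0, 0, 0, -1], [0, 0, 0, 0, 0, 0, -1], [0, 0, 0, 0, 0, 0, -1], [0, 0, 0, 0, 0, 0, -1]])

```text
clock: 17.07
tcp_pos: [0.5255, 0.0275, 0.1446]
orientation: [-3.14, -0.086, 0.0]
contact_force: [-0.3, -0.5, 0.0]
grip_width: 0.0002
gripper_force: 0.0
```

```bash
python3 - <<'E'
from h import *
c=cam("wrist"); im=grab_frame("wrist"); o=telemetry.get_obs(); print(o["tcp_pos"],o["clock"])
h=np.array([.651,.108,.056])
m=pick("receiver","wrist",[320,100]); q,e=fit(REC,[(c,m)],[*place(np.array([[-.035,-.055,0]]),h)[0][:2],.056]); d=q[:2]-h[:2]
print("rec h",d@[np.cos(.056),np.sin(.056)],d@[-np.sin(.056),np.cos(.056)],q[2]-.056,e)
cv2.imwrite("pics/m7.png",cv2.resize(im[:260,120:520],None,fx=2,fy=2,interpolation=cv2.INTER_CUBIC))
E
```

```text
[0.52536403 0.02763183 0.14462095] 17.1167
rec h -0.038641440065672106 -0.05199187386513876 -0.003876330075372296 0.022807548591955867
```

View pics/m7.png

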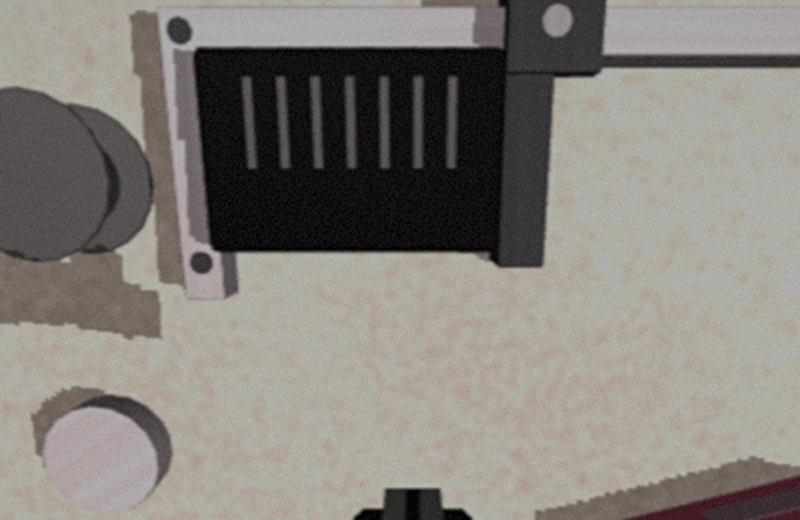

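It looks trapped and flush: the box fills the space from the end stop (crop x≈200) to the jaw (x≈505), with its rear edge along the fence (y≈48). As insurance I'll press the front gently and compare the stop position with the earlier flush contact (x_h = -0.083).

```bash
python3 - <<'E'
from h import *
h=np.array([.651,.108,.056])
plan(place(np.array([[-.105,-.057,.011]]),h)[0],h[2])
E
```

```text
tcp [0.5252 0.0278 0.1446] tilt [-1.e-04  1.e-04 -1.e+00] yaw 0.0554 turn units -0.006 shift now [ 0.0251 -0.0161  0.1336]
shift after turn [ 0.0251 -0.0161  0.1336] clock 17.17 F [-0.3  0.7 -0.2]
```

apply_moves(moves=[[0, 0, 0, 0.025, -0.016, 0, -0.3], [0, 0, 0, 0, 0, 0.03, -0.3], [0, 0, 0, 0, 0, 0.035, -0.3], [0, 0, 0, 0, 0, 0.035, -0.3], [0, 0, 0, 0, 0, 0.024, -0.3], [0, 0, 0, 0, 0, 0.009, -0.3], [0, 0, 0, 0, 0, 0, -0.3], [0, 0, 0, 0, 0, 0, -0.3]])

```text
clock: 17.83
tcp_pos: [0.5495, 0.0455, 0.0123]
orientation: [-3.14, -0.088, -0.001]
contact_force: [0.3, 0.6, -0.3]
grip_width: 0.0299
gripper_force: 0.0
```

apply_moves(moves=[[0, 0, 0, 0.004, 0, 0, -0.3], [0, 0, 0, 0.004, 0, 0, -0.3], [0, 0, 0, 0.004, 0, 0, -0.3], [0, 0, 0, 0.003, 0, 0, -0.3], [0, 0, 0, 0.003, 0, 0, -0.3], [0, 0, 0, 0.002, 0, 0, -0.3], [0, 0, 0, 0.001, 0, 0, -0.3], [0, 0, 0, 0, 0, 0, -0.3]])

```text
clock: 18.5
tcp_pos: [0.5702, 0.0466, 0.0118]
orientation: [-3.14, -0.088, -0.0]
contact_force: [-0.1, 0.7, 0.6]
grip_width: 0.0298
gripper_force: 0.0
```

apply_moves(moves=[[0, 0, 0, 0.0007, 0, 0, -0.3], [0, 0, 0, 0.0007, 0, 0, -0.3], [0, 0, 0, 0.0007, 0, 0, -0.3], [0, 0, 0, 0.0007, 0, 0, -0.3], [0, 0, 0, 0, 0, 0, -0.3], [0, 0, 0, 0, 0, 0, -0.3], [0, 0, 0, 0, 0, 0, -0.3], [0, 0, 0, 0, 0, 0, -0.3]])

```text
clock: 19.17
tcp_pos: [0.5713, 0.0465, 0.0115]
orientation: [3.14, 0.088, -0.004]
contact_force: [-5.6, 0.7, 3.0]
grip_width: 0.0301
gripper_force: 2.6
```

```bash
python3 - <<'E'
from h import *
h=np.array([.651,.108,.056])
o=telemetry.get_obs();d=o["tcp_pos"][:2]-h[:2];print("tcp h",d@[np.cos(.056),np.sin(.056)],d@[-np.sin(.056),np.cos(.056)],o["contact_force"])
E
```

```text
tcp h -0.08299411272998584 -0.05690098645712041 [-5.59780537  0.69752314  3.0089116 ]
```

Contact is at x_h = -0.083, the same as when it was flush, so it still is. I'll retreat straight back, lift and hand in.

apply_moves(moves=[[0, 0, 0, -0.01, 0, 0, -0.3], [0, 0, 0, -0.02, 0, 0, -0.3], [0, 0, 0, 0, 0, -0.035, -0.3], [0, 0, 0, 0, 0, -0.04, -0.3], [0, 0, 0, 0, 0, -0.04, -0.3], [0, 0, 0, 0, 0, -0.03, -0.3], [0, 0, 0, 0, 0, 0, -0.3], [0, 0, 0, 0, 0, 0, -0.3]])

```text
clock: 19.83
tcp_pos: [0.5443, 0.0452, 0.1589]
orientation: [-3.14, -0.087, -0.009]
contact_force: [0.4, -0.5, -0.6]
grip_width: 0.0296
gripper_force: 0.0
```

```bash
python3 - <<'E'
from h import *
from bench import order
c=cam("wrist"); im=grab_frame("wrist"); h=np.array([.651,.108,.056])
m=pick("receiver","wrist",[320,100]); q,e=fit(REC,[(c,m)],[*place(np.array([[-.035,-.055,0]]),h)[0][:2],.056]); d=q[:2]-h[:2]
x=[d@[np.cos(.056),np.sin(.056)],d@[-np.sin(.056),np.cos(.056)],q[2]-.056]; print(x,e,telemetry.get_obs()["tcp_pos"])
if np.hypot(x[0]+.0386,x[1]+.052)<.004 and abs(x[2])<.02: print(order.hand_in())
E
```

```text
[np.float64(-0.038812991095981395), np.float64(-0.05200777877648022), np.float64(-0.0005973578213273878)] 0.026738599428258146 [0.5421531  0.04474906 0.15602658]
the job is handed in; nothing more can be done
None
```

I pushed the receiver flush against the fence, closed the jaw until it was snug against the end stop, withdrew the arm, and handed the job in at about 20 s; no verdict was returned.

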